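# Open the studio paint box

### The arm

A 6-joint arm with a two-finger parallel gripper is mounted at the origin on the work surface. World frame = base frame: x ahead of the robot, y to its left, z up, the work surface at z = 0. Lengths are in m, angles in degrees, forces in N, time in s.
With the tool pointing down it reaches from about 0.275 to 0.825 m from the base axis. Payload 4.9 kg.
Tool frame: the origin (TCP) lies at the centre of the arm's flange, where the gripper is bolted on; the fingertips stand 173 mm ahead of it and the grasp point (between the pads) lies 155 mm ahead of it (arm.tcp_to_grasp is the distance from the TCP to the grasp point, in m); z points along the fingers, y is the line along which they close (so a half turn about z gives the same grasp; the last joint's range is limited). The gripper opens to 85 mm and grips with 20 to 120 N. Pads are 22 mm wide; open, the fingers measure 114 mm over their backs; the gripper's body (76 mm by 85 mm) begins 54 mm behind the grasp point. The pads swing forward as they close: fully open they stand 13 mm farther back than shut.
Start: joints at [67.311, 18.69, -11.035, 60.275, 0, 82.311], TCP at [0.142, 0.531, 0.405] pointing down, gripper open.
Joint ranges: [-152.03, 152.03], [-55.5, 102.48], [-74.3, 77.21], [-110.64, 120.58], [-84.22, 78.4], [-180, 180]. Speed limits (degrees/s): [147.25, 147.25, 180, 180, 180, 180].

### API

Orientations are given as [roll, pitch, yaw] about the fixed x, y, z axes, in that order (R = Rz(yaw) Ry(pitch) Rx(roll)).
In Python, from workcell import arm gives the robot as it stands. The module is installed in compiled form; this text tells all that it offers.
- The arm moves only by the tool arm_command, never from a script. Its argument "plan" is a list of rows, each an object with "offset": the shift along the world's x, y, z in mm, a list of three; "delta_rot": the turn, a rotation vector about the world's x, y, z in degrees, a list of three; "claw": the closure, from 0 (fully open) to 1 (shut). A call has 1 to 12 rows; each row shifts and turns the commanded pose from where the row before left it; what a row does not reach is not made up. A row lasts 1/10 s, in which the tool goes at most 50 mm and 8.59 degrees, less where a joint would pass 70% of its speed; a pose out of reach is approached as far as the arm can. A call is refused whole if a number of a shift passes 50 or a number of a turn 8.59, either way. A call with a gripper value outside its range is refused whole. The fingers move at their own pace and stop on an object; the grip force is fixed at half the most. Time passes only in rows, so rows that do not move let the fingers close. It gives the time, the measured TCP pose, the force, the opening and the grip force at its end, in the units of the state.
- arm.sense(): the state, without advancing time (a new reading comes with each control period).
- arm.read_camera(name): name is "scene" or "side" or "wrist"; returns a dict with "pixels" (420x560x3 uint8, red, green, blue), "depth" (420x560 float32, m along the optical axis (not along the pixel's ray), 0 where there is no reading), "intrinsics" (3x3 intrinsics, pixels), "camera_from_world" (4x4, takes a point from world to camera coordinates); the wrist camera has in their place "hand_eye" (4x4, takes a point from camera to tool coordinates, whose origin is the TCP and whose axes are the flange's). Camera axes: x right, y up, looking along -z (the intrinsics and any distortion apply to the point x, -y, -z); pixel columns grow to the right and rows downward; lengths in m; the calibration is good to about 2 mm. A picture is of the moment at which its call begins: read the wrist's pose just before it.
- arm.close_job(): hands the job in; it is judged then, once.
The state is a dict: "time": time; "q": joint angles; "joint_vel": joint speeds; "effort": joint torques, N m; "position": TCP position; "eef_rot": TCP orientation; "contact_force": force on the tool from outside, world axes, zero at the start; "moment": the same for the moment, N m; "grip_width": opening from 0.0 (shut) to 1.0 (fully open); "finger_force": force on a finger pad.
Only numpy, scipy, OpenCV 4.12 (cv2) and the standard library are available. Lean on these libraries where they do the work, as an engineer would, in place of code of your own. Each camera call takes 0.05 s, during which the arm holds its last target. There are 200 camera calls.

### The job

Open the paint box: press its snap tab all the way in, then push the released metal cover along its channel, off its seat and onto the white mixing deck, so that the whole paint bay is uncovered and the cover lies flat on the deck's runners. Only press and push - do not lift or carry the cover - and leave the cup, eraser, tools and jars around it where they are; finish clear of everything.

Things in the scene. Friction and masses are not known exactly. Their poses are not given: they have to be found in the camera images.
- paint_box: Wooden paint box, 330 long (x) x 128 wide, fixed to the table. Origin: centre of its underside. Its x axis runs along the box the way the cover slides off; z up. Along x in mm: ledge -165 to -118 (top 42 high) with a low stop wall (48.5); paint bay -118 to 0, closed by the cover; tab 0 to 36; white mixing deck 0 to 158 (also beside the tab); end stop 158 to 165 (48.5 high).
- deck_mid (a point): Centre of the white mixing deck, on its surface 36 above the table, 80 ahead of the box's origin; axes as the box's. Two runners (top 40 high) along side walls (inner faces y +-51.5, top 48.5) guide the cover over bay and deck. Over the bay only, metal lips (inner edges y +-46.5, 48.5 to 52 high) hold the cover down.
- cover: Loose aluminium cover, 106 (x) x 100 (y) x 6 thick, 0.13 to 0.27 kg, on the runners; x axis as the box's. Origin: centre of its underside, 40 above the table. Closed, its origin is at x -63 to -55 in the box's frame; the bay is wholly uncovered once it is past +53; it meets the end stop at +105. While up, the tab blocks its front edge.
- cover_rib (a point): Middle of the top of the rib that stands across the cover: 60 wide (y), 10 thick (x), 14 high above the cover, its top 60 above the table. This point is 10 ahead (+x) of the cover's centre; the rib's rear face is 5 behind it. Axes as the cover's.
- tab (a joint): Travel of the snap tab in m, straight down: 0 = fully up, its top 50 above the table (starts 0 to 0.002); 0.0125 = fully in against a rigid stop, its top 37.5 above the table, 1.5 above the deck around it. Takes about 4 N and stays where it is left, no spring back. The cover passes over it only beyond 0.010.
- tab_top (a point): Point to press: on the top of the steel tab (36 along x, 34 along y), 4 ahead of its middle; moves down with the tab. The seated cover's front edge lies 24 to 32 behind it.
- dipper: Bystander: small steel cup, 34 across, 28 high, on the box's ledge. Origin: centre of its underside.
- eraser: Bystander: white eraser 32 x 22 x 13 on the box's ledge. Origin: centre of its underside.
- brayer: Bystander: rubber ink roller, 40 across and 110 long, with a red handle, about 190 overall, lying beside the box. Origin: under the roller; the handle points to -x.
- brush_jar: Bystander: glass jar 72 across, 90 high, with brushes up to 225 high, beyond the box's ledge end. Origin: centre of its underside.
- ink_tin: Bystander: closed tin, 60 across, 55 high, beyond the deck end. Origin: centre of its underside.
- graphite: Bystander: graphite stick 110 x 9 x 9 lying beside the box. Origin: centre of its underside.
- palette_knife: Bystander: palette knife about 190 long lying beside the box. Origin: underside.
- mug: Bystander: white mug, 76 across, 85 high, left of the box. Origin: centre of its underside.

How it is judged:
By the outcome, as a careful person would: the job done as asked, in the order asked, and still so for the second after the job is handed in, with the robot touching nothing.
It also fails if it takes over 37 s, if anything falls off the work surface, if the arm or the gripper's body presses on something with over 40 N, if the wrist force passes 120 N, or if a joint passes its speed limit or range.

## Working session

There is one attempt and no reset: what is moved stays moved. The work goes in short steps, Python scripts to look and compute and a tool call to move; the robot and the scene stay as the last step left them, time stands still between calls to the robot, and variables do not carry over. Pictures are saved under pics/ and viewed, at most 10 in all, crops included, and the job is handed in when it is done.

Besides the shell and the picture viewer there is one more tool, called after ">>>" as a command line: name --argument value ..., lists and objects as JSON in quotes. arm_command: Moves the arm, as the interface text tells. Its arguments: {"type":"object","properties":{"plan":{"type":"array"}},"required":["plan"]}

```bash
mkdir -p pics
cat > h.py <<'E'
import numpy as np, cv2
from workcell import arm
def cam(n):
    s=arm.sense(); c=arm.read_camera(n); c['s']=s; return c
def pts(c):
    d=c['depth']; K=c['intrinsics']; v,u=np.mgrid[:420,:560]
    P=np.stack([(u-K[0,2])/K[0,0]*d,-(v-K[1,2])/K[1,1]*d,-d],-1)
    if 'camera_from_world' in c: T=np.linalg.inv(c['camera_from_world'])
    else:
        from scipy.spatial.transform import Rotation as R
        W=np.eye(4); W[:3,:3]=R.from_euler('xyz',c['s']['eef_rot'],degrees=True).as_matrix(); W[:3,3]=c['s']['position']; T=W@c['hand_eye']
    P=P@T[:3,:3].T+T[:3,3]; P[d==0]=np.nan; return P
def save(c,f): cv2.imwrite(f,c['pixels'][...,::-1])
E
python3 - <<'E'
from h import *
print(arm.sense())
ims=[]
for n in('scene','side','wrist'):
    c=cam(n); np.save(n+'.npy',pts(c)); save(c,f'pics/{n}0.png')
E
```

```text
{'time': 0.0, 'q': array([ 6.73109164e+01,  1.87303438e+01, -1.10915136e+01,  6.02743827e+01,
       -8.50956518e-04,  8.23101488e+01]), 'joint_vel': array([ 0.03524594, -0.08371668,  0.00142565,  0.00922886,  0.02404154,
        0.04617857]), 'effort': array([-4.31089684e-04, -4.43396759e+01,  2.62440383e+01,  1.54201139e-02,
       -2.86886298e-04,  8.20220372e-07]), 'position': array([0.14223043, 0.53099674, 0.40392229]), 'eef_rot': array([-1.79904511e+02, -1.20346538e-02,  1.65000758e+02]), 'contact_force': array([-0.46159681,  0.42672502, -0.55428215]), 'moment': array([-0.04307016,  0.00348348,  0.00482994]), 'finger_force': 0.0, 'grip_width': 1.0017339829372334}
```

View pics/scene0.png

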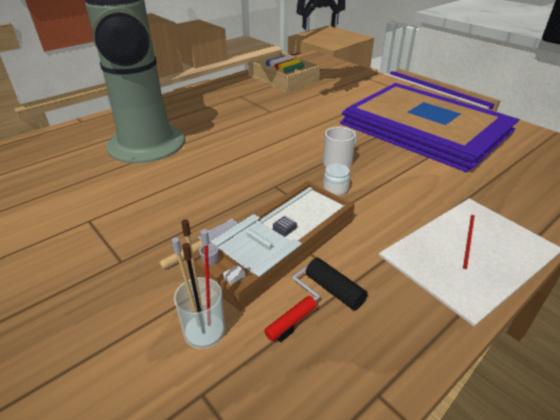

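View pics/wrist0.png

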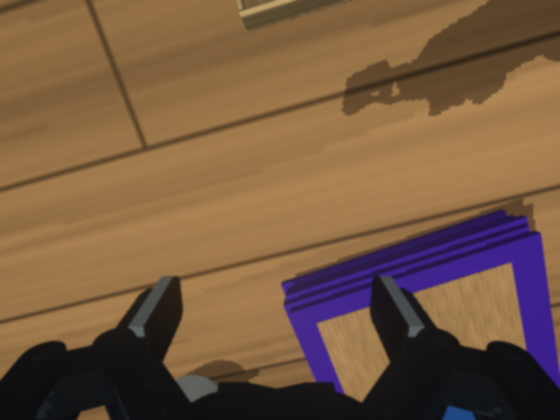

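The scene view shows the box running from about (225,290) to (340,200). The rib is near (259,238) and the dark tab near (285,226). The brush jar is at (200,310) and the tin at (337,180). The wrist view doesn't show the box.

Run:
```python
from h import *
P=np.load('scene.npy')
for n,(u,v) in dict(rib=(259,237),tab=(285,224),deck=(318,208),covL=(225,235),cov=(250,255),endstop=(335,195),jar=(200,290),tin=(337,172),mug=(340,135),dip=(209,245),rollerA=(312,265),rollerB=(355,295),handle=(292,318)).items(): print(n,P[v,u].round(4))
```

```text
rib [ 0.5752 -0.0474  0.059 ]
tab [0.5681 0.0235 0.0472]
deck [0.5622 0.1224 0.0335]
covL [ 0.5214 -0.0872  0.0509]
cov [ 0.5911 -0.0815  0.0461]
endstop [0.5661 0.169  0.0476]
jar [ 0.6165 -0.2014  0.0632]
tin [0.5142 0.2303 0.0551]
mug [0.4049 0.3586 0.0614]
dip [ 0.5416 -0.1345  0.0679]
rollerA [ 0.6756 -0.0068  0.036 ]
rollerB [ 0.772  -0.0013  0.0361]
handle [ 0.7344 -0.1086  0.0296]
```

View pics/side0.png

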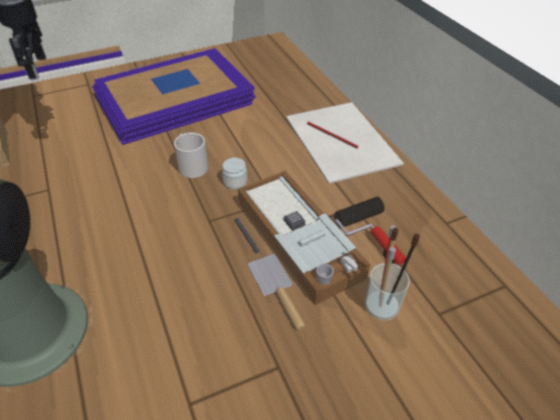

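The side view shows the tab near (293,220), the rib near (313,240), and the dipper and eraser on the ledge near (324,272) and (350,263). The palette knife and graphite lie on the robot's side of the box. I'll move over the box with the gripper shut.

>>> arm_command --plan '[{"offset": [28, -34, 0], "delta_rot": [0, 0, 1.4], "claw": 1}, {"offset": [28, -34, 0], "delta_rot": [0, 0, 1.4], "claw": 1}, {"offset": [28, -34, 0], "delta_rot": [0, 0, 1.4], "claw": 1}, {"offset": [28, -34, 0], "delta_rot": [0, 0, 1.4], "claw": 1}, {"offset": [28, -34, 0], "delta_rot": [0, 0, 1.4], "claw": 1}, {"offset": [28, -34, 0], "delta_rot": [0, 0, 1.4], "claw": 1}, {"offset": [28, -34, 0], "delta_rot": [0, 0, 1.4], "claw": 1}, {"offset": [28, -34, 0], "delta_rot": [0, 0, 1.4], "claw": 1}, {"offset": [28, -34, 0], "delta_rot": [0, 0, 1.4], "claw": 1}, {"offset": [28, -34, 0], "delta_rot": [0, 0, 1.4], "claw": 1}, {"offset": [28, -34, 0], "delta_rot": [0, 0, 1.4], "claw": 1}, {"offset": [28, -34, 0], "delta_rot": [0, 0, 1.4], "claw": 1}]'

```text
time: 1.35
position: [0.4791, 0.1216, 0.4046]
eef_rot: [180.0, -0.0, -178.2]
contact_force: [-0.2, 0.7, -0.4]
grip_width: 0.001
finger_force: 0.0
```

>>> arm_command --plan '[{"offset": [28, -34, 0], "delta_rot": [0, 0, 1.4], "claw": 1}, {"offset": [28, -34, 0], "delta_rot": [0, 0, 1.4], "claw": 1}, {"offset": [0, 0, 0], "delta_rot": [0, 0, 0], "claw": 1}, {"offset": [0, 0, 0], "delta_rot": [0, 0, 0], "claw": 1}]'

```text
time: 1.75
position: [0.5344, 0.0545, 0.404]
eef_rot: [180.0, -0.1, -175.5]
contact_force: [-0.4, -0.8, -0.8]
grip_width: -0.0
finger_force: 0.0
```

Run:
```python
from h import *
c=cam('wrist'); s=c['s']; print(s['time'],s['position'],s['eef_rot'],s['q']); P=pts(c); np.save('w1.npy',P); save(c,'pics/w1.png'); print(c['hand_eye'].round(3))
```

```text
1.75 [0.53443342 0.05449466 0.40398881] [ 1.79969117e+02 -9.09746207e-02 -1.75525207e+02] [-2.05741580e+00  1.74038448e+01 -1.29651897e+01  5.97248628e+01
  2.03326036e-02 -6.53220076e+00]
[[-0.     0.948  0.317  0.082]
 [ 1.     0.     0.     0.   ]
 [-0.     0.317 -0.948  0.031]
 [ 0.     0.     0.     1.   ]]
```

View pics/w1.png

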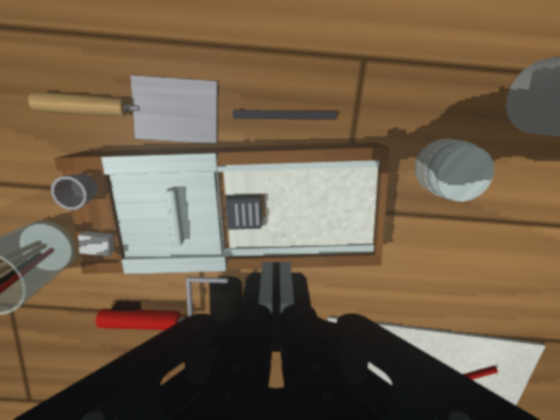

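This wrist view shows the whole box. The tab is at (244,212), the rib at (175,215), the deck at (305,207) and the cover at (165,215). The jar is at lower left and the brayer is below the box.

Run:
```python
from h import *
P=np.load('w1.npy'); Z=P[...,2]
def rg(m,n):
    q=P[m]; r=cv2.minAreaRect((q[:,:2]*1000).astype(np.float32)); print(n,len(q),'c',np.round(r[0],1),'sz',np.round(r[1],1),'ang',round(r[2],2),'z',np.median(q[:,2]).round(4))
def win(u0,u1,v0,v1):
    m=np.zeros(Z.shape,bool); m[v0:v1,u0:u1]=1; return m
rg(win(150,205,175,255)&(Z>.054),'rib')
rg(win(226,268,190,235)&(Z>.043),'tab')
rg(win(55,390,140,275)&(Z>.03)&(Z<.0535)&win(110,390,140,275),'box')
rg(win(150,215,190,250)&(Z<.05),'covz'); rg(win(290,350,180,235),'deckz')
rg(win(20,60,220,275)&(Z>.05),'jar')
rg(win(50,95,170,210)&(Z>.05),'dip')
# cover front edge / side walls
for u in (300,330,360):
    print(u,[(v,*(P[v,u]*1000).round(0)) for v in list(range(148,172,3))+list(range(240,268,3))])
# tilt of rib front/rear face
```

```text
rib 613 c [570.7 -46.9] sz [60.2 10.1] ang 6.61 z 0.0593
tab 1115 c [563.4  22.7] sz [34.1 36. ] ang 6.36 z 0.0494
box 31846 c [564.1  20.3] sz [128.7 300.1] ang 6.29 z 0.0451
covz 3217 c [577.3 -42.3] sz [70.9 70. ] ang 1.11 z 0.0456
deckz 3300 c [555.4 104.3] sz [65.2 61.6] ang 8.41 z nan
jar 889 c [ 624.5 -192.9] sz [49.4 12.6] ang 30.53 z 0.064
dip 1020 c [ 548.5 -142.4] sz [32.3 33.6] ang 29.9 z 0.0641
300 [(148, np.float64(493.0), np.float64(76.0), np.float64(37.0)), (151, np.float64(495.0), np.float64(75.0), np.float64(47.0)), (154, np.float64(nan), np.float64(nan), np.float64(nan)), (157, np.float64(501.0), np.float64(76.0), np.float64(48.0)), (160, np.float64(504.0), np.float64(76.0), np.float64(48.0)), (163, np.float64(508.0), np.float64(77.0), np.float64(39.0)), (166, np.float64(511.0), np.float64(78.0), np.float64(40.0)), (169, np.float64(515.0), np.float64(78.0), np.float64(35.0)), (240, np.float64(595.0), np.float64(86.0), np.float64(35.0)), (243, np.float64(598.0), np.float64(87.0), np.float64(36.0)), (246, np.float64(600.0), np.float64(87.0), np.float64(39.0)), (249, 
[... 1999 characters left out ...]
(39.0)), (169, np.float64(510.0), np.float64(140.0), np.float64(35.0)), (240, np.float64(589.0), np.float64(152.0), np.float64(37.0)), (243, np.float64(593.0), np.float64(153.0), np.float64(35.0)), (246, np.float64(594.0), np.float64(153.0), np.float64(40.0)), (249, np.float64(598.0), np.float64(153.0), np.float64(40.0)), (252, np.float64(602.0), np.float64(154.0), np.float64(40.0)), (255, np.float64(602.0), np.float64(152.0), np.float64(47.0)), (258, np.float64(605.0), np.float64(152.0), np.float64(48.0)), (261, np.float64(608.0), np.float64(152.0), np.float64(49.0)), (264, np.float64(612.0), np.float64(153.0), np.float64(48.0)), (267, np.float64(640.0), np.float64(170.0), np.float64(0.0))]
```

>>> arm_command --plan '[{"offset": [14, -14, -20], "delta_rot": [0, 0, 1.0], "claw": 1}, {"offset": [14.5, -14, -40], "delta_rot": [0, 0, 0.9], "claw": 1}, {"offset": [0, 0, -45], "delta_rot": [0, 0, 0], "claw": 1}, {"offset": [0, 0, -40], "delta_rot": [0, 0, 0], "claw": 1}, {"offset": [0, 0, -20], "delta_rot": [0, 0, 0], "claw": 1}, {"offset": [0, 0, -5], "delta_rot": [0, 0, 0], "claw": 1}, {"offset": [0, 0, 0], "delta_rot": [0, 0, 0], "claw": 1}, {"offset": [0, 0, 0], "delta_rot": [0, 0, 0], "claw": 1}]'

```text
time: 2.6
position: [0.5634, 0.0279, 0.2362]
eef_rot: [-180.0, 0.1, -173.4]
contact_force: [0.6, 0.4, 0.5]
grip_width: 0.001
finger_force: 0.0
```

Run:
```python
from h import *
s=arm.sense(); print(s['position'],s['eef_rot'],s['contact_force'])
c=cam('wrist'); save(c,'pics/w2.png')
```

```text
[0.56335816 0.02791573 0.23622586] [-1.79977466e+02  1.28492380e-01 -1.73438682e+02] [0.62785527 0.36638713 0.48873288]
```

View pics/w2.png

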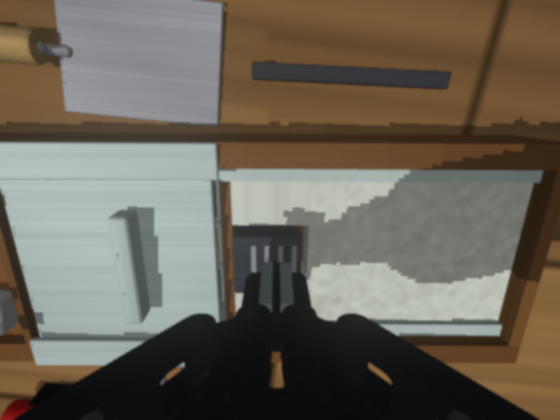

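The close view shows the fingertips at about (275,275), over the tab at (268,255), and clear of the cover's front edge at x≈220 px. Pressing now.

>>> arm_command --plan '[{"offset": [0, -1, -10], "delta_rot": [0, 0, 0], "claw": 1}, {"offset": [0, 0, -5], "delta_rot": [0, 0, 0], "claw": 1}, {"offset": [0, 0, -3], "delta_rot": [0, 0, 0], "claw": 1}, {"offset": [0, 0, -3], "delta_rot": [0, 0, 0], "claw": 1}, {"offset": [0, 0, -2], "delta_rot": [0, 0, 0], "claw": 1}, {"offset": [0, 0, 0], "delta_rot": [0, 0, 0], "claw": 1}]'

```text
time: 3.25
position: [0.5632, 0.0262, 0.2117]
eef_rot: [-180.0, 0.0, -173.5]
contact_force: [2.2, 0.5, 2.8]
grip_width: 0.002
finger_force: 1.5
```

>>> arm_command --plan '[{"offset": [0, 0, -2], "delta_rot": [0, 0, 0], "claw": 1}, {"offset": [0, 0, 0], "delta_rot": [0, 0, 0], "claw": 1}]'

```text
time: 3.45
position: [0.5632, 0.0262, 0.2109]
eef_rot: [-180.0, 0.1, -173.5]
contact_force: [-1.1, 0.2, 11.9]
grip_width: 0.0
finger_force: 6.0
```

>>> arm_command --plan '[{"offset": [0, 0, -1.5], "delta_rot": [0, 0, 0], "claw": 1}, {"offset": [0, 0, 0], "delta_rot": [0, 0, 0], "claw": 1}]'

```text
time: 3.65
position: [0.5631, 0.0263, 0.2107]
eef_rot: [-180.0, 0.1, -173.5]
contact_force: [-3.9, 0.6, 23.7]
grip_width: 0.001
finger_force: 11.7
```

Run:
```python
from h import *
for n in('scene','side'):
    P=np.load(n+'.npy').reshape(-1,3); q=P[(P[:,2]>.09)&(P[:,1]<-.09)&(P[:,1]>-.4)&(P[:,0]>.4)&(P[:,0]<.8)]; print(n,len(q),q.min(0).round(3),q.max(0).round(3))
```

```text
scene 1177 [ 0.612 -0.253  0.09 ] [ 0.679 -0.184  0.222]
side 660 [ 0.605 -0.256  0.09 ] [ 0.675 -0.185  0.223]
```

>>> arm_command --plan '[{"offset": [0, 0, 10], "delta_rot": [0, 0, 0], "claw": 1}, {"offset": [0, 0, 30], "delta_rot": [0, 0, 0], "claw": 1}, {"offset": [0, 0, 25], "delta_rot": [0, 0, 0], "claw": 1}, {"offset": [0, 0, 0], "delta_rot": [0, 0, 0], "claw": 1}]'

```text
time: 4.05
position: [0.5634, 0.0263, 0.2757]
eef_rot: [-180.0, 0.2, -173.5]
contact_force: [0.1, 0.8, 0.4]
grip_width: -0.001
finger_force: 0.0
```

Run:
```python
from h import *
c=cam('wrist'); P=pts(c); print(c['s']['position'],c['s']['time']); save(c,'pics/w3.png'); u=np.array([-.1106,.9939]); o=np.array([.5654,.0048])
X=(P[...,:2]-o)@u; Y=(P[...,:2]-o)@np.array([-u[1],u[0]])
m=(X>.003)&(X<.033)&(abs(Y)<.015); m&=P[...,2]<.06; print(m.sum(),np.nanpercentile(P[m][:,2],[10,50,90]))
m=(X>.05)&(X<.1)&(abs(Y)<.03)&(P[...,2]<.06); print(np.nanpercentile(P[m][:,2],[10,50,90]))
m=(P[...,2]>.055)&(P[...,2]<.063)&(X<-.03)&(X>-.08)&(abs(Y)<.04); print(X[m].mean(),Y[m].mean())
```

```text
[0.56338472 0.0262507  0.27572928] 4.05
1842 [0.03648369 0.0373542  0.03836386]
[0.03485566 0.03567845 0.03644978]
-0.05115466553325912 0.0026761491166321537
```

View pics/w3.png

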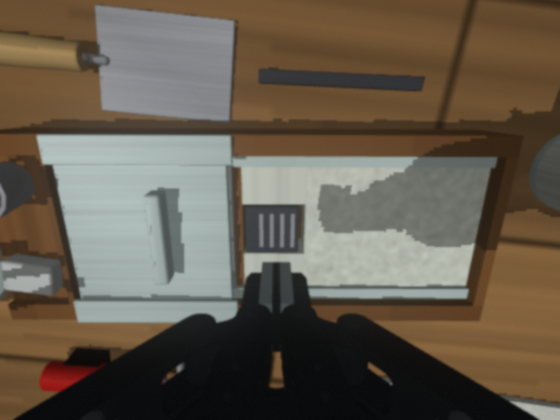

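The tab is fully in: its top reads 37.4 mm and it sits at (273,228). The cover hasn't moved. Next I go behind the rib.

>>> arm_command --plan '[{"offset": [4, -35, 0], "delta_rot": [0, 0, 0], "claw": 1}, {"offset": [4, -40, 0], "delta_rot": [0, 0, 0], "claw": 1}, {"offset": [2.5, -28, 0], "delta_rot": [0, 0, 0], "claw": 1}, {"offset": [0, 0, -10], "delta_rot": [0, 0, 0], "claw": 1}, {"offset": [0, 0, -25], "delta_rot": [0, 0, 0], "claw": 1}, {"offset": [0, 0, -13], "delta_rot": [0, 0, 0], "claw": 1}, {"offset": [0, 0, -4.5], "delta_rot": [0, 0, 0], "claw": 1}, {"offset": [0, 0, 0], "delta_rot": [0, 0, 0], "claw": 1}, {"offset": [0, 0, 0], "delta_rot": [0, 0, 0], "claw": 1}]'

```text
time: 5.0
position: [0.5729, -0.0759, 0.2201]
eef_rot: [180.0, -0.1, -173.4]
contact_force: [0.8, -0.1, -0.3]
grip_width: -0.004
finger_force: 0.0
```

Run:
```python
from h import *
c=cam('wrist'); save(c,'pics/w4.png')
```

```text
(no output)
```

View pics/w4.png

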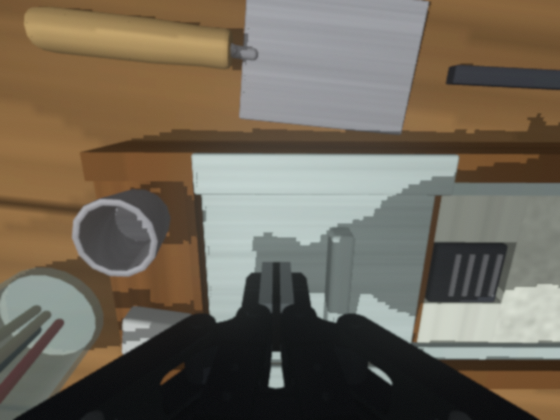

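The tips at (275,270) sit between the lips, behind the rib at (340,260), and clear of the dipper and eraser. I'll raise 2 mm and push along the channel.

>>> arm_command --plan '[{"offset": [0, 0, 2], "delta_rot": [0, 0, 0], "claw": 1}, {"offset": [-0.5, 5, 0], "delta_rot": [0, 0, 0], "claw": 1}, {"offset": [-0.5, 5, 0], "delta_rot": [0, 0, 0], "claw": 1}, {"offset": [-0.6, 5, 0], "delta_rot": [0, 0, 0], "claw": 1}, {"offset": [-0.6, 5, 0], "delta_rot": [0, 0, 0], "claw": 1}, {"offset": [-0.9, 8, 0], "delta_rot": [0, 0, 0], "claw": 1}, {"offset": [-0.9, 8, 0], "delta_rot": [0, 0, 0], "claw": 1}, {"offset": [-0.9, 8, 0], "delta_rot": [0, 0, 0], "claw": 1}]'

```text
time: 5.85
position: [0.5683, -0.032, 0.2227]
eef_rot: [-180.0, 0.0, -173.5]
contact_force: [0.6, -1.5, -0.6]
grip_width: -0.0
finger_force: 0.5
```

>>> arm_command --plan '[{"offset": [-1.1, 10, 0], "delta_rot": [0, 0, 0], "claw": 1}, {"offset": [-1.1, 10, 0], "delta_rot": [0, 0, 0], "claw": 1}, {"offset": [-1.1, 10, 0], "delta_rot": [0, 0, 0], "claw": 1}, {"offset": [-1.1, 10, 0], "delta_rot": [0, 0, 0], "claw": 1}, {"offset": [0, 0, 0], "delta_rot": [0, 0, 0], "claw": 1}]'

```text
time: 6.35
position: [0.5637, 0.0089, 0.2226]
eef_rot: [179.9, -0.0, -173.4]
contact_force: [-0.2, -0.2, -0.2]
grip_width: 0.004
finger_force: 0.0
```

```bash
cat > m.py <<'E'
from h import *
import sys
c=cam('scene'); P=pts(c); print(c['s']['position'],c['s']['time'],c['s']['contact_force']); save(c,f'pics/{sys.argv[1]}.png'); u=np.array([-.1106,.9939]); o=np.array([.5654,.0048])
print('finger X',(c['s']['position'][:2]-o)@u)
X=(P[...,:2]-o)@u; Y=(P[...,:2]-o)@np.array([-u[1],u[0]])
for x in np.arange(-.11,.155,.01):
    m=(abs(X-x)<.005)&(abs(Y)<.044)&(abs(Y)>.036); print(round(x,2),m.sum(),np.nanmedian(P[m][:,2]).round(4) if m.any() else '')
E
python3 m.py s5
```

```text
[0.5636713  0.00888894 0.22259863] 6.35 [-0.16757757 -0.20867121 -0.17202291]
finger X 0.004255194189086841
-0.11 15 0.0389
-0.1 44 0.0339
-0.09 48 0.0287
-0.08 53 0.0307
-0.07 44 0.0299
-0.06 52 0.0298
-0.05 61 0.0375
-0.04 127 0.35
-0.03 456 0.3589
-0.02 427 0.388
-0.01 437 0.3968
-0.0 514 0.3871
0.01 324 0.3877
0.02 105 0.4384
0.03 35 0.4333
0.04 27 0.4313
0.05 12 0.0455
0.06 13 0.0457
0.07 3 0.0448
0.08 14 0.035
0.09 11 0.0347
0.1 17 0.0352
0.11 25 0.0353
0.12 29 0.0354
0.13 27 0.0354
0.14 24 0.0357
0.15 24 0.0354
```

The cover is sliding: its front edge is at about 72 mm, so its origin is at about +20. I'll push another 58 mm.

>>> arm_command --plan '[{"offset": [-1.1, 10, 0], "delta_rot": [0, 0, 0], "claw": 1}, {"offset": [-1.1, 10, 0], "delta_rot": [0, 0, 0], "claw": 1}, {"offset": [-1.1, 10, 0], "delta_rot": [0, 0, 0], "claw": 1}, {"offset": [-1.1, 10, 0], "delta_rot": [0, 0, 0], "claw": 1}, {"offset": [-0.9, 8, 0], "delta_rot": [0, 0, 0], "claw": 1}, {"offset": [-0.6, 6, 0], "delta_rot": [0, 0, 0], "claw": 1}, {"offset": [-0.4, 4, 0], "delta_rot": [0, 0, 0], "claw": 1}, {"offset": [0, 0, 0], "delta_rot": [0, 0, 0], "claw": 1}, {"offset": [0, 0, 0], "delta_rot": [0, 0, 0], "claw": 1}]'

```text
time: 7.3
position: [0.5577, 0.0654, 0.2226]
eef_rot: [180.0, -0.0, -173.5]
contact_force: [1.1, -0.3, 0.4]
grip_width: 0.002
finger_force: 0.0
```

>>> arm_command --plan '[{"offset": [0.7, -6, 0], "delta_rot": [0, 0, 0], "claw": 1}, {"offset": [0, 0, 10], "delta_rot": [0, 0, 0], "claw": 1}, {"offset": [0, 0, 40], "delta_rot": [0, 0, 0], "claw": 1}, {"offset": [0, 0, 45], "delta_rot": [0, 0, 0], "claw": 1}, {"offset": [0, 0, 45], "delta_rot": [0, 0, 0], "claw": 1}, {"offset": [-20, 0, 30], "delta_rot": [0, 0, 0], "claw": 1}, {"offset": [-20, 0, 0], "delta_rot": [0, 0, 0], "claw": 1}, {"offset": [0, 0, 0], "delta_rot": [0, 0, 0], "claw": 1}]'

```text
time: 8.1
position: [0.5169, 0.0591, 0.3947]
eef_rot: [-180.0, 0.1, -173.5]
contact_force: [-0.6, 0.2, -0.3]
grip_width: -0.002
finger_force: 0.0
```

```bash
sed -i "s/'scene'/'wrist'/" m.py; python3 m.py w6
```

```text
[0.51685212 0.05912918 0.394653  ] 8.1 [-0.60949177  0.19377887 -0.34652291]
finger X 0.05936716250030265
-0.11 109 0.0228
-0.1 125 0.0233
-0.09 129 0.0213
-0.08 124 0.0228
-0.07 126 0.0225
-0.06 112 0.0221
-0.05 122 0.0226
-0.04 130 0.0223
-0.03 112 0.0227
-0.02 124 0.0225
-0.01 95 0.0349
-0.0 140 0.0359
0.01 139 0.0359
0.02 411 0.2927
0.03 648 0.2777
0.04 276 0.2762
0.05 91 0.0457
0.06 495 0.2659
0.07 97 0.0455
0.08 358 0.277
0.09 759 0.2782
0.1 298 0.2794
0.11 136 0.0458
0.12 117 0.0458
0.13 127 0.036
0.14 127 0.0358
0.15 129 0.0359
```

View pics/w6.png

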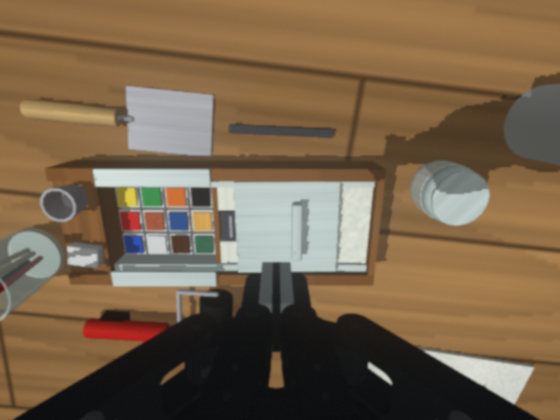

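The whole bay is open and the paints are visible at (165,220). The cover lies flat at (287,225), with its front edge at about 126 mm and its origin at about +73. Nothing else has moved and the arm is clear.

```bash
python3 -c "
from workcell import arm
print(arm.close_job())"
```

```text
the job is handed in; nothing more can be done
None
```

The tab is pressed fully in, the cover lies flat on the deck runners at about +73 mm with the whole paint bay uncovered, nothing else has visibly moved, and the job was handed in at about 8 s with the arm clear.

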